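# Shut the kitchen tap's levers and park its spout over the pot

### The job

The water is off at the main and both lever handles of the kitchen tap were left open. Before it comes back on, push each lever round with a fingertip until it is fully shut, and push the spout round until its outlet is over the middle of the two-handled pot in the sink, to catch the drips. Just push gently with the outside of the fingers: grip nothing, leave the pot where it stands, and do not disturb the other things.

Things in the scene. Friction and masses are not known exactly. Their poses are not given: they have to be found in the camera images.
- sink: Steel inset sink, 550 (x) by 980 mm (y), with a three-hole mixer tap. Origin: on the worktop (z = 0) under the spout's axis; x points away from the robot, y to its left; never turned. Deck top at z = 4 mm. Two bowls side by side, x 60 to 420, y 15 to 355 and -15 to -355 mm, 170 mm deep below the worktop. The spout's fixed column stands at x = y = 0, 34 mm thick, foot 58 mm, up to z = 125 mm.
- spout (a joint): Angle of the swivel spout about its column's vertical axis, rad: 0 = pointing along the sink's +x, positive = turned to +y (left); stops at -1.1 and 1.1. Stiff: it stays where it is left; about 1.5 N at 200 mm from the axis turns it.
- spout_outlet (a point): Centre of the outlet's lower face, 240 mm from the spout's axis, 128 mm above the worktop. The spout is a round bright chrome tube 22 mm thick, level at z = 185 mm (its centre) from 35 to 205 mm from the axis; it then bends down to the outlet, a cylinder 27 mm thick, z 128 to 160 mm.
- lever_left (a joint): Angle of the left lever, rad: 0 = fully shut against its stop, the lever pointing sideways along +y, away from the spout; it grows as the lever opens, turning clockwise seen from above; 1.57 = fully open, pointing along +x. It stays where it is left; about 2 N at 70 mm from its axis turns it.
- lever_left_tip (a point): Centre of the ball (17 mm thick) at the end of the left lever, 80 mm from the lever's axis, at z = 66 mm. The lever is a round chrome bar 13 mm thick, its centre at z = 62 mm at the hub.
- lever_left_axis (a point): On the vertical axis of the left lever, on the sink's deck (z = 4 mm), at the sink's x = 0, y = +125 mm. A valve body 34 mm thick (foot 52 mm) stands here with the lever's hub on it, 38 mm thick, z 49 to 78 mm.
- lever_right (a joint): Angle of the right lever, rad: 0 = fully shut against its stop, the lever pointing sideways along -y, away from the spout; it grows as the lever opens, turning counter-clockwise seen from above; 1.57 = fully open, pointing along +x. As stiff as the left one.
- lever_right_tip (a point): Centre of the ball at the end of the right lever, 80 mm from the lever's axis, at z = 66 mm; otherwise as the left lever.
- lever_right_axis (a point): On the vertical axis of the right lever, on the sink's deck, at the sink's x = 0, y = -125 mm; otherwise as the left one.
- pot: Dark grey steel cooking pot, 150 mm across and 110 mm high, with two black loop handles 34 mm out (on its own +y and -y sides), standing upright on the floor of one of the two bowls, left or right. Origin: centre of its underside, 170 mm below the worktop. Its centre lies 205 to 275 mm from the spout's axis.
- pot_rim (a point): Centre of the pot's mouth, 60 mm below the worktop.
- mug: White mug, 82 mm across, 95 mm high, standing in the other bowl. Origin: centre of its underside. To be left alone.
- plug: Black rubber sink plug with a short metal stud, 48 mm across, 22 mm high, lying on the sink's deck between the spout and one lever, nearer the robot. Origin: centre of its underside. To be left alone.
- soap: Cream bar of soap, 38 x 54 x 22 mm, on the deck on the other side of the spout. Origin: centre of its underside. To be left alone.
- bottle: Washing-up liquid bottle, 62 mm across, 200 mm high, on the ledge at one end of the sink. Origin: centre of its underside. To be left alone.
- jar: Glass jar with a steel lid, 72 mm across, 110 mm high, on the ledge at the other end of the sink. Origin: centre of its underside. To be left alone.

How it is judged:
By the outcome, as a careful person would: the job done as asked, in the order asked, and still so for the second after the job is handed in, with the robot touching nothing.
It also fails if it takes over 67 s, if anything falls off the work surface, if the arm or the gripper's body presses on something with over 40 N, if the wrist force passes 120 N, or if a joint passes its speed limit or range.

### The arm

A 6-joint arm with a two-finger parallel gripper is mounted at the origin on the work surface. World frame = base frame: x ahead of the robot, y to its left, z up, the work surface at z = 0. Lengths are in mm, angles in rad, forces in N, time in s.
With the tool pointing down it reaches from about 275 to 750 mm from the base axis. Payload 10.2 kg.
Tool frame: the origin (TCP) lies on the centre line of the jaws, within the pads' length; the fingertips stand 17 mm ahead of it and the grasp point (between the pads) lies 2 mm behind it; z points along the fingers, y is the line along which they close (so a half turn about z gives the same grasp; the last joint's range is limited). The gripper opens to 85 mm and grips with 20 to 120 N. Pads are 22 mm wide; open, the fingers measure 114 mm over their backs; the gripper's body (76 mm by 85 mm) begins 54 mm behind the grasp point. The pads swing forward as they close: fully open they stand 13 mm farther back than shut.
Start: joints at [0.982, 0.313, 1.498, -0, 1.331, -0.223], TCP at [187.804, 490.266, 248.294] pointing down, gripper open.
Joint ranges: [-2.94, 2.94], [-0.97, 2.17], [0.19, 2.56], [-1.23, 4.37], [0.02, 3.11], [-2.88, 2.88]. Speed limits (rad/s): [2.39, 2.39, 3.01, 3.14, 3.14, 3.14].

### API

Orientations are given as a unit quaternion [w, x, y, z].
In Python, from rig import ctrl gives the robot as it stands. The module is installed in compiled form; this text tells all that it offers.
- The arm moves only by the shell command python3 -m jog 'ROWS' [FORCE]. ROWS is JSON, a list of rows, each an object with "delta_pos": the shift along the world's x, y, z in mm, a list of three; "angular": the turn, a rotation vector about the world's x, y, z in rad, a list of three; "fingers": the opening, from 0 (shut) to 1 (fully open). In form: [{"delta_pos": [tx, ty, tz], "angular": [rx, ry, rz], "fingers": fingers}, ...]. A call has 1 to 10 rows; each row is the pose to reach, as a shift and turn from the pose commanded when the call began; what a row does not reach only later rows make up. A row lasts 1/8 s, in which the tool goes at most 62.5 mm and 10.7 degrees, less where a joint would pass 70% of its speed; a pose out of reach is approached as far as the arm can. A call with a gripper value outside its range is refused whole. The fingers move at their own pace and stop on an object; FORCE is the grip in N (left out, the last holds). Time passes only in rows, so rows that repeat a pose let the fingers close. It gives the time, the measured TCP pose, the force, the opening and the grip force at its end, in the units of the state.
- ctrl.sense(): the state, without advancing time (a new reading comes with each control period).
- ctrl.capture(name): name is "scene" or "side" or "wrist"; returns a dict with "pixels" (400x640x3 uint8, blue, green, red), "fx", "fy", "cx", "cy" (pixels), "R" (3x3) and "t" (3): a world point X has camera coordinates R X + t. Camera axes: x right, y down, z forward; pixel columns grow to the right and rows downward; lengths in mm; the calibration is good to about 2 mm. A picture is of the moment at which its call begins. There is no depth.
- ctrl.finish_job(): hands the job in; it is judged then, once.
The state is a dict: "time_s": time; "joints": joint angles; "dq": joint speeds; "tau": joint torques, N m; "eef_pos": TCP position; "ee_rot": TCP orientation; "force": force on the tool from outside, world axes, zero at the start; "wrist_torque": the same for the moment, N m; "grip_width": opening from 0.0 (shut) to 1.0 (fully open); "grip_force": force on a finger pad.
Only numpy, scipy, OpenCV 4.12 (cv2) and the standard library are available. Lean on these libraries where they do the work, as an engineer would, in place of code of your own. Each camera call takes 0.05 s, during which the arm holds its last target. There are 200 camera calls.

## Working session

There is one attempt and no reset: what is moved stays moved. The work goes in short steps, Python scripts to look and compute and a shell command to move; the robot and the scene stay as the last step left them, time stands still between calls to the robot, and variables do not carry over. Pictures are saved under pics/ and viewed, at most 10 in all, crops included, and the job is handed in when it is done.

```bash
mkdir -p pics; cat > h.py <<'E'
import numpy as np, cv2, pickle
from rig import ctrl
def cap(n,f):
    c=ctrl.capture(n); cv2.imwrite(f'pics/{f}.png',c['pixels']); pickle.dump(c,open(f'{f}.pkl','wb')); return c
def load(f): return pickle.load(open(f'{f}.pkl','rb'))
def ray(c,u,v):
    R=np.array(c['R']);t=np.array(c['t']); d=R.T@np.array([(u-c['cx'])/c['fx'],(v-c['cy'])/c['fy'],1.]); return -R.T@t,d/np.linalg.norm(d)
def onz(c,u,v,z):
    o,d=ray(c,u,v); return o+d*(z-o[2])/d[2]
def proj(c,X):
    p=np.array(c['R'])@np.array(X,float)+np.array(c['t']); return np.round([c['fx']*p[0]/p[2]+c['cx'],c['fy']*p[1]/p[2]+c['cy']],1)
E
python3 - <<'E'
from h import *
for n in('scene','side','wrist'):
    c=cap(n,n+'0'); print(n,-np.array(c['R']).T@np.array(c['t']),c['fx'],np.array(c['R'])[2])
s=ctrl.sense(); print(s['time_s'],s['ee_rot'],s['force'],s['grip_width'])
E
```

```text
scene [ 926.47344449  600.66935773 1046.70341929] 476.7974745233888 [-0.30541361 -0.4663721  -0.83019251]
side [ 181.00654718 -567.90910896  754.78233309] 368.6767764700621 [ 0.38457325  0.5909952  -0.70910373]
wrist [111.55329262 520.30584159 372.96766943] 302.690717934867 [ 0.29692595 -0.11593778 -0.94783617]
0.15 [-2.11477884e-04  1.81885771e-01  9.83319530e-01 -4.72758531e-04] [ 0.27714791  0.31002748 -0.17168116] 0.9992806774978737
```

View pics/scene0.png

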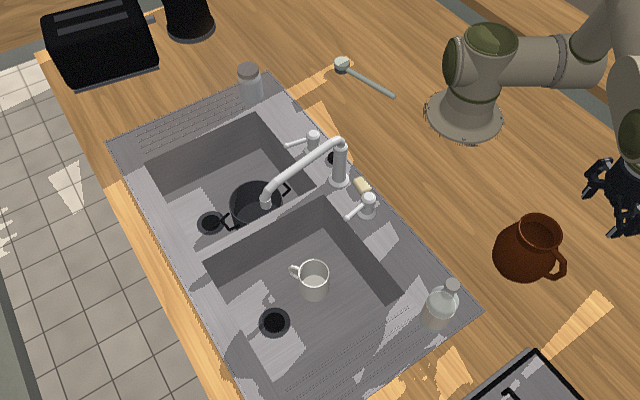

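View pics/side0.png

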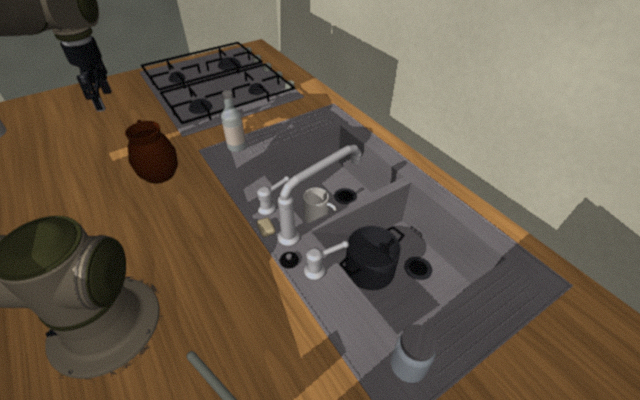

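Scene view: the pot is in the right bowl at about (257,203), the mug in the left at (313,280). The hubs are near (369,203) left and (313,137) right, the column at (340,165) and the outlet at (265,200). In the side view the hubs are near (265,195) and (314,258), and the outlet near (357,155). I'll zoom in next.

```bash
python3 - <<'E'
from h import *
a=cv2.imread('pics/scene0.png')[110:260,200:400]; b=cv2.imread('pics/side0.png')[140:290,230:430]
A=cv2.resize(a,(800,600),interpolation=cv2.INTER_CUBIC);B=cv2.resize(b,(800,600),interpolation=cv2.INTER_CUBIC)
cv2.imwrite('pics/za.png',A);cv2.imwrite('pics/zb.png',B)
for n,us in(('scene0',[(369,197,78),(313,132,78),(338,183,4)]),('side0',[(265,190,78),(314,251,78),(289,239,4)])):
    c=load(n)
    for u,v,z in us: print(n,u,v,onz(c,u,v,z).round(1))
E
```

```text
scene0 369 197 [453.8 119.1  78. ]
scene0 313 132 [ 450.5 -135.8   78. ]
scene0 338 183 [459.5  -0.8   4. ]
side0 265 190 [456.6 110.   78. ]
side0 314 251 [ 456.4 -132.6   78. ]
side0 289 239 [452.9 -16.5   4. ]
```

View pics/za.png

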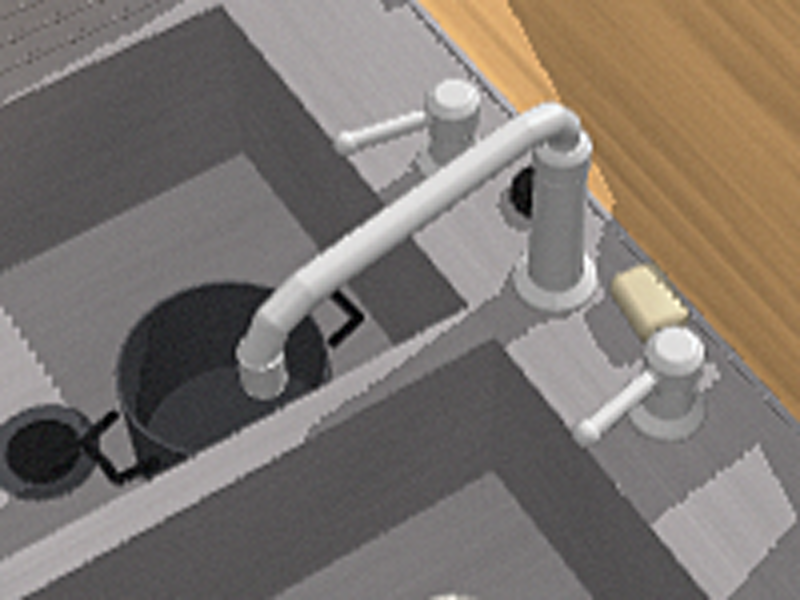

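View pics/zb.png

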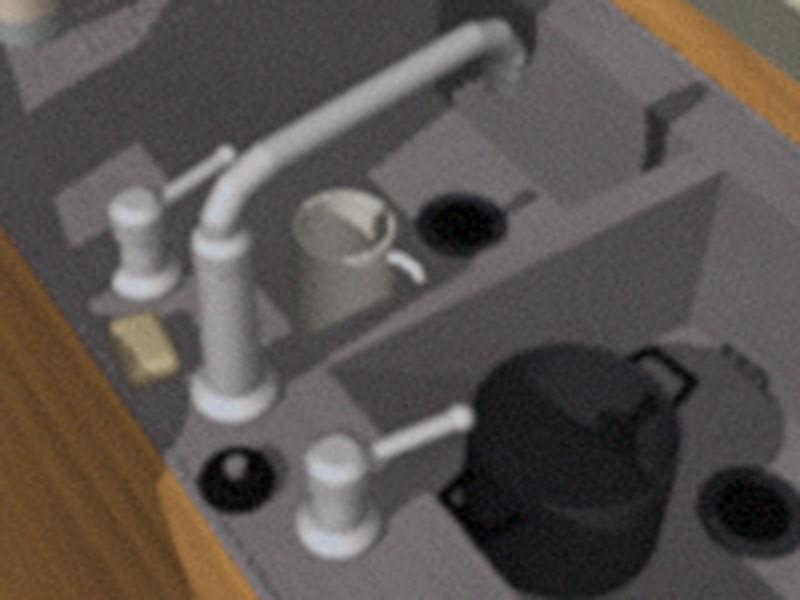

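Zoomed views (4x), scene: hub tops (455,93) and (677,345), tips (346,143) and (588,432), outlet face (263,388), pot rim centre about (224,376). Side: hub tops (336,450) and (135,203), tips (462,415) and (228,153), outlet (507,85), rim about (573,428).

```bash
cat > m.py <<'E'
from h import *
sc,sd=load('scene0'),load('side0')
P=dict(hubR=((455,93),(336,450),78),hubL=((677,345),(135,203),78),tipR=((346,143),(462,415),66),tipL=((588,432),(228,153),66),out=((263,388),(507,85),128),rim=((224,376),(573,428),-60),soap=((650,290),(147,335),26),plug=((525,190),(238,478),20),coltop=((563,145),(222,235),125))
for k,(a,b,z) in P.items():
    a=(200+a[0]/4-.4,110+a[1]/4-.4);b=(230+b[0]/4-.4,140+b[1]/4-.4)
    o1,d1=ray(sc,*a);o2,d2=ray(sd,*b)
    M=sum(np.eye(3)-np.outer(d,d) for d in(d1,d2));r=sum((np.eye(3)-np.outer(d,d))@o for o,d in((o1,d1),(o2,d2)))
    X=np.linalg.solve(M,r)
    print(k,'tri',X.round(1),'sc',onz(sc,*a,z).round(1)[:2],'sd',onz(sd,*b,z).round(1)[:2])
E
python3 m.py
```

```text
hubR tri [ 452.7 -133.7   77.8] sc [ 451.4 -132.7] sd [ 453.9 -134.7]
hubL tri [452.2 114.5  75.7] sc [452.1 116.2] sd [452.3 111.2]
tipR tri [ 533.1 -145.7   66.9] sc [ 531.2 -145.2] sd [ 535.2 -146.2]
tipL tri [532.5 131.6  68.9] sc [529.6 131.2] sd [535.6 133.3]
out tri [694.5  30.  126.5] sc [692.8  32.5] sd [695.6  27.5]
rim tri [ 661.7 -114.6  -69.2] sc [ 662.6 -107.6] sd [ 657.9 -120.5]
soap tri [418.5  45.3  28.7] sc [414.7  45. ] sd [421.5  45.9]
plug tri [423.1 -79.1  10.2] sc [432.1 -75.1] sd [415.9 -82.8]
coltop tri [454.2  -8.9 146.1] sc [442.  -22.6] sd [464.7   9.8]
```

```bash
python3 -m jog '[{"delta_pos":[20,-24,30],"angular":[0,0,0.12],"fingers":0},{"delta_pos":[62,-74,30],"angular":[0,0,0.25],"fingers":0},{"delta_pos":[102,-122,30],"angular":[0,0,0.366],"fingers":0},{"delta_pos":[142,-170,30],"angular":[0,0,0.366],"fingers":0},{"delta_pos":[182,-218,30],"angular":[0,0,0.366],"fingers":0},{"delta_pos":[222,-266,30],"angular":[0,0,0.366],"fingers":0},{"delta_pos":[262,-314,30],"angular":[0,0,0.366],"fingers":0},{"delta_pos":[298,-358,30],"angular":[0,0,0.366],"fingers":0},{"delta_pos":[328,-394,20],"angular":[0,0,0.366],"fingers":0},{"delta_pos":[328,-394,0],"angular":[0,0,0.366],"fingers":0}]'; python3 - <<'E'
from h import *
c=cap('wrist','w1'); print(ctrl.sense()['ee_rot'])
for X in([532.5,131.6,66],[533,-145.7,66],[452.5,115.5,78],[452.5,-134.5,78],[694,30,128],[662,-114,-60]): print(proj(c,X))
E
```

```text
time_s: 1.4
eef_pos: [517.4, 93.8, 247.6]
ee_rot: [0.0, 0.002, 1.0, -0.0]
force: [0.1, 1.0, -0.1]
grip_width: 0.001
grip_force: 0.0
[-2.40017796e-03  1.10540908e-03  9.99996503e-01  1.07544719e-04]
[355.6 195.1]
[ 95.1 196.6]
[342.7 117.9]
[ 77.3 119.1]
[259.3 361.7]
[190.3 249.4]
```

View pics/w1.png

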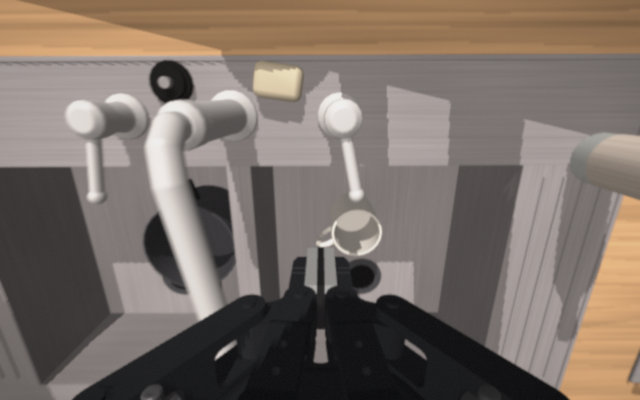

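Wrist view: the lever tips at (356,195) and (96,196) and the hubs match the predictions; the pot rim spans columns 145-236. The finger has a clear way down beside the left lever.

```bash
python3 -m jog '[{"delta_pos":[0,0,-60],"angular":[0,0,0],"fingers":0},{"delta_pos":[0,0,-120],"angular":[0,0,0],"fingers":0},{"delta_pos":[0,0,-165],"angular":[0,0,0],"fingers":0},{"delta_pos":[0,0,-188],"angular":[0,0,0],"fingers":0},{"delta_pos":[0,0,-188],"angular":[0,0,0],"fingers":0}]'
python3 - <<'E'
import numpy as np
for th in np.arange(.19,1.58,.173):
    for off in (22,):
        print(round(th,2),(np.array([452.5,115.5])+62*np.array([np.cos(th),np.sin(th)])+off*np.array([np.sin(th),-np.cos(th)])).round(0))
E
```

```text
time_s: 2.08
eef_pos: [514.9, 96.6, 59.3]
ee_rot: [-0.002, -0.0, 1.0, 0.0]
force: [0.9, 0.4, 0.3]
grip_width: 0.001
grip_force: 0.0
0.19 [518. 106.]
0.36 [518. 117.]
0.54 [517. 128.]
0.71 [514. 139.]
0.88 [509. 149.]
1.06 [502. 159.]
1.23 [494. 166.]
1.4 [485. 173.]
1.57 [474. 178.]
```

```bash
python3 -m jog '[{"delta_pos":[2,10,0],"angular":[0,0,0],"fingers":0},{"delta_pos":[2,20,0],"angular":[0,0,0],"fingers":0},{"delta_pos":[2,30,0],"angular":[0,0,0],"fingers":0},{"delta_pos":[0,40,0],"angular":[0,0,0],"fingers":0},{"delta_pos":[-3,48,0],"angular":[0,0,0],"fingers":0},{"delta_pos":[-8,56,0],"angular":[0,0,0],"fingers":0},{"delta_pos":[-14,63,0],"angular":[0,0,0],"fingers":0},{"delta_pos":[-21,69,0],"angular":[0,0,0],"fingers":0},{"delta_pos":[-28,75,0],"angular":[0,0,0],"fingers":0},{"delta_pos":[-31,77,0],"angular":[0,0,0],"fingers":0}]'
python3 -m jog '[{"delta_pos":[-4,2,0],"angular":[0,0,0],"fingers":0},{"delta_pos":[-6,3,0],"angular":[0,0,0],"fingers":0},{"delta_pos":[-6,3,0],"angular":[0,0,0],"fingers":0}]'
```

```text
time_s: 3.32
eef_pos: [484.4, 173.7, 60.4]
ee_rot: [0.0, -0.0, 1.0, 0.0]
force: [1.8, -2.0, -0.0]
grip_width: 0.003
grip_force: 1.1
time_s: 3.7
eef_pos: [478.7, 176.4, 60.3]
ee_rot: [-0.0, -0.0, 1.0, 0.0]
force: [0.5, -0.2, -0.2]
grip_width: 0.003
grip_force: 0.4
```

```bash
for i in 1; do python3 -m jog '[{"delta_pos":[-2,0,0],"angular":[0,0,0],"fingers":0},{"delta_pos":[-4,0,0],"angular":[0,0,0],"fingers":0},{"delta_pos":[-4,0,0],"angular":[0,0,0],"fingers":0}]' | grep -E 'pos|force'
python3 -m jog '[{"delta_pos":[-2,0,0],"angular":[0,0,0],"fingers":0},{"delta_pos":[-3,0,0],"angular":[0,0,0],"fingers":0},{"delta_pos":[-3,0,0],"angular":[0,0,0],"fingers":0}]'| grep -E 'pos|force'; done; python3 - <<'E'
from h import *
c=cap('wrist','w2');cap('scene','s2')
E
```

```text
eef_pos: [474.7, 176.4, 60.4]
force: [1.9, 0.5, 0.2]
grip_force: 0.8
eef_pos: [471.7, 176.3, 60.3]
force: [2.1, 1.6, 0.1]
grip_force: 1.0
```

```bash
python3 -m jog '[{"delta_pos":[-1,0,0],"angular":[0,0,0],"fingers":0},{"delta_pos":[-2,0,0],"angular":[0,0,0],"fingers":0},{"delta_pos":[-2,0,0],"angular":[0,0,0],"fingers":0}]' | grep -E 'pos|force'
python3 -m jog '[{"delta_pos":[-1,0,0],"angular":[0,0,0],"fingers":0},{"delta_pos":[-2,0,0],"angular":[0,0,0],"fingers":0},{"delta_pos":[-2,0,0],"angular":[0,0,0],"fingers":0}]'| grep -E 'pos|force'
```

```text
eef_pos: [471.1, 176.2, 60.5]
force: [8.9, 2.1, -4.3]
grip_force: 4.3
eef_pos: [470.9, 176.2, 60.7]
force: [17.5, 2.4, -9.4]
grip_force: 8.6
```

Contact is firm at x≈471, the expected stop, so the left lever is shut. I'll back off, then lift over the spout to the right lever.

```bash
python3 -m jog '[{"delta_pos":[25,4,0],"angular":[0,0,0],"fingers":0},{"delta_pos":[48,4,30],"angular":[0,0,0],"fingers":0},{"delta_pos":[48,4,90],"angular":[0,0,0],"fingers":0},{"delta_pos":[48,0,150],"angular":[0,0,0],"fingers":0},{"delta_pos":[48,-10,200],"angular":[0,0,0],"fingers":0},{"delta_pos":[48,-65,200],"angular":[0,0,0],"fingers":0},{"delta_pos":[48,-125,200],"angular":[0,0,0],"fingers":0},{"delta_pos":[48,-185,200],"angular":[0,0,0],"fingers":0},{"delta_pos":[48,-245,200],"angular":[0,0,0],"fingers":0},{"delta_pos":[48,-288,200],"angular":[0,0,0],"fingers":0}]'
python3 - <<'E'
from h import *
c=cap('wrist','w3');cap('scene','s3');cap('side','d3')
E
python3 -m jog '[{"delta_pos":[0,0,0],"angular":[0,0,0],"fingers":0},{"delta_pos":[0,0,-60],"angular":[0,0,0],"fingers":0},{"delta_pos":[0,0,-120],"angular":[0,0,0],"fingers":0},{"delta_pos":[0,0,-170],"angular":[0,0,0],"fingers":0},{"delta_pos":[0,0,-200],"angular":[0,0,0],"fingers":0},{"delta_pos":[0,0,-200],"angular":[0,0,0],"fingers":0}]'
```

```text
time_s: 6.55
eef_pos: [514.9, -114.0, 259.8]
ee_rot: [-0.001, 0.001, 1.0, 0.0]
force: [0.1, 0.4, -1.3]
grip_width: -0.0
grip_force: 0.0
time_s: 7.45
eef_pos: [514.8, -110.1, 58.8]
ee_rot: [-0.002, -0.001, 1.0, 0.001]
force: [0.4, -0.1, 0.8]
grip_width: 0.001
grip_force: 0.0
```

View pics/w3.png

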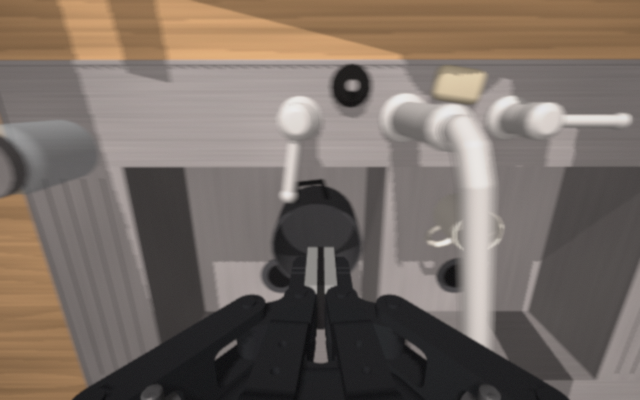

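Wrist view: the left lever points straight along +y, with its hub at (542,118) and tip at (625,120). The right lever's tip is at (290,196) and the pot rim spans columns 273-358. I'll push the right lever the same way.

```bash
python3 -m jog '[{"delta_pos":[2,-10,0],"angular":[0,0,0],"fingers":0},{"delta_pos":[2,-20,0],"angular":[0,0,0],"fingers":0},{"delta_pos":[2,-30,0],"angular":[0,0,0],"fingers":0},{"delta_pos":[0,-42,0],"angular":[0,0,0],"fingers":0},{"delta_pos":[-4,-51,0],"angular":[0,0,0],"fingers":0},{"delta_pos":[-8,-58,0],"angular":[0,0,0],"fingers":0},{"delta_pos":[-14,-66,0],"angular":[0,0,0],"fingers":0},{"delta_pos":[-21,-72,0],"angular":[0,0,0],"fingers":0},{"delta_pos":[-28,-78,0],"angular":[0,0,0],"fingers":0},{"delta_pos":[-33,-82,0],"angular":[0,0,0],"fingers":0}]'
python3 -m jog '[{"delta_pos":[-4,-2,0],"angular":[0,0,0],"fingers":0},{"delta_pos":[-8,-3,0],"angular":[0,0,0],"fingers":0},{"delta_pos":[-8,-3,0],"angular":[0,0,0],"fingers":0}]'
```

```text
time_s: 8.7
eef_pos: [482.4, -194.2, 60.4]
ee_rot: [0.0, 0.0, 1.0, -0.0]
force: [2.2, 1.8, 0.0]
grip_width: -0.005
grip_force: 1.2
time_s: 9.07
eef_pos: [474.5, -196.9, 60.3]
ee_rot: [-0.0, -0.0, 1.0, -0.0]
force: [-0.4, -0.2, 0.2]
grip_width: -0.002
grip_force: 0.0
```

```bash
python3 -m jog '[{"delta_pos":[-1,0,0],"angular":[0,0,0],"fingers":0},{"delta_pos":[-3,0,0],"angular":[0,0,0],"fingers":0},{"delta_pos":[-3,0,0],"angular":[0,0,0],"fingers":0}]' | grep -E 'pos|force'
python3 -m jog '[{"delta_pos":[-1,0,0],"angular":[0,0,0],"fingers":0},{"delta_pos":[-2,0,0],"angular":[0,0,0],"fingers":0},{"delta_pos":[-2,0,0],"angular":[0,0,0],"fingers":0}]'| grep -E 'pos|force'
```

```text
eef_pos: [471.9, -197.0, 60.4]
force: [2.1, -1.7, -0.7]
grip_force: 0.9
eef_pos: [471.1, -197.0, 60.6]
force: [10.0, -0.9, -3.9]
grip_force: 4.9
```

```bash
python3 -m jog '[{"delta_pos":[-1,0,0],"angular":[0,0,0],"fingers":0},{"delta_pos":[-2,0,0],"angular":[0,0,0],"fingers":0},{"delta_pos":[-2,0,0],"angular":[0,0,0],"fingers":0}]' | grep -E 'pos|force'
python3 -m jog '[{"delta_pos":[25,-4,0],"angular":[0,0,0],"fingers":0},{"delta_pos":[45,-4,30],"angular":[0,0,0],"fingers":0},{"delta_pos":[45,-4,90],"angular":[0,0,0],"fingers":0},{"delta_pos":[45,0,150],"angular":[0,0,0],"fingers":0},{"delta_pos":[45,10,200],"angular":[0,0,0],"fingers":0},{"delta_pos":[70,65,210],"angular":[0,0,0],"fingers":0},{"delta_pos":[100,120,210],"angular":[0,0,0],"fingers":0},{"delta_pos":[130,175,210],"angular":[0,0,0],"fingers":0},{"delta_pos":[160,230,210],"angular":[0,0,0],"fingers":0},{"delta_pos":[170,275,210],"angular":[0,0,0],"fingers":0}]'
python3 - <<'E'
from h import *
for n in('scene','side','wrist'): cap(n,n+'4')
a=cv2.imread('pics/scene4.png')[110:260,200:400]; b=cv2.imread('pics/side4.png')[140:290,230:430]
for f,i in(('a',a),('b',b)):
    i=cv2.convertScaleAbs(cv2.resize(i,(400,300),interpolation=cv2.INTER_CUBIC),alpha=1.6,beta=20); cv2.imwrite(f'{f}.png',i)
im=np.vstack([np.hstack([cv2.imread('a.png'),cv2.imread('b.png')]),np.hstack([cv2.convertScaleAbs(cv2.imread(f'pics/{w}.png')[150:300,x:x+200],alpha=1.6,beta=20).repeat(2,0).repeat(2,1) for w,x in(('w1',100),('w3',220))])])
cv2.imwrite('pics/m4.png',im)
E
```

```text
eef_pos: [470.7, -197.1, 60.8]
force: [21.0, 1.3, -10.0]
grip_force: 10.4
time_s: 11.45
eef_pos: [638.1, 80.6, 269.2]
ee_rot: [-0.001, -0.001, 1.0, 0.0]
force: [-0.2, -1.0, 0.3]
grip_width: 0.003
grip_force: 0.0
```

View pics/m4.png

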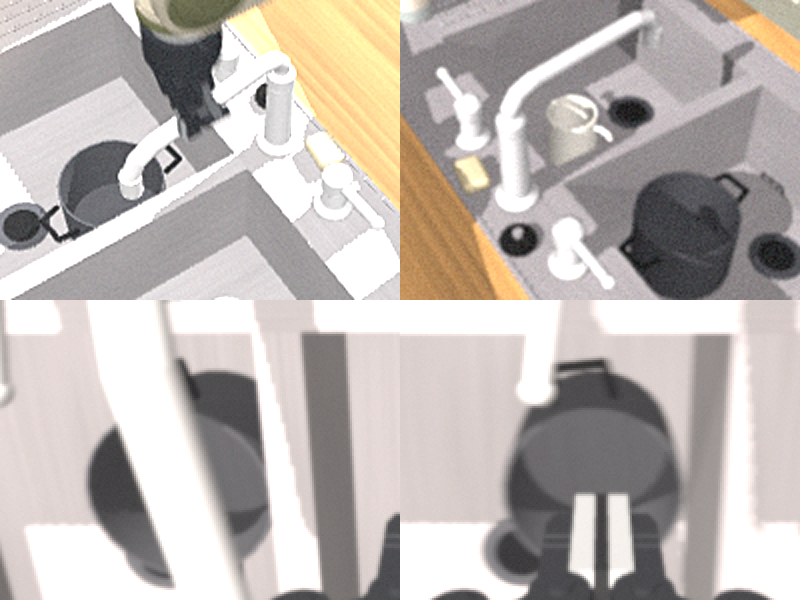

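Composite: both levers now point sideways (right one in side view from (570,233) to (608,284)). The pot rim's upper arc is clear in the scene panel (60-165, top 141) and the side panel (634-741, top 172). Next I'll fit the rim circle on z=-60 from both.

```bash
cat > rim.py <<'E'
from h import *
from scipy.optimize import least_squares
from scipy.ndimage import map_coordinates
def edge(f,c0,angs,R=75,z=-60):
    c=load(f);g=cv2.GaussianBlur(cv2.cvtColor(c['pixels'],cv2.COLOR_BGR2GRAY),(3,3),0).astype(float);out=[]
    s=np.arange(R-14,R+15,.5)
    for a in angs:
        X=[proj(c,[c0[0]+r*np.cos(a),c0[1]+r*np.sin(a),z]) for r in s];X=np.array(X)
        v=map_coordinates(g,[X[:,1],X[:,0]],order=1);d=v[6:]-v[:-6];i=d.argmax()
        if d[i]>25: out.append([c0[0]+s[i+3]*np.cos(a),c0[1]+s[i+3]*np.sin(a)])
    return np.array(out)
def fit(p,R=75):
    r=least_squares(lambda q:np.hypot(*(p-q).T)-R,p.mean(0),loss='soft_l1',f_scale=1.5);return r.x.round(1),np.median(abs(np.hypot(*(p-r.x).T)-R)).round(2),len(p)
for f in('scene0','side0'):
    c=load(f);C=-np.array(c['R']).T@np.array(c['t']);q=np.array([661,-114.])
    far=np.arctan2(*(q-C[:2])[::-1])
    for _ in range(3):
        p=edge(f,q,far+np.linspace(-1.3,1.3,60));q,e,n=fit(p)
    print(f,q,e,n)
E
python3 rim.py
```

```text
scene0 [ 660.2 -113.3] 0.51 49rim.py:13: RuntimeWarning: Mean of empty slice.
  r=least_squares(lambda q:np.hypot(*(p-q).T)-R,p.mean(0),loss='soft_l1',f_scale=1.5);return r.x.round(1),np.median(abs(np.hypot(*(p-r.x).T)-R)).round(2),len(p)
  ret = ret.dtype.type(ret / rcount)
Traceback (most recent call last):
  File "rim.py", line 18, in <module>
    p=edge(f,q,far+np.linspace(-1.3,1.3,60));q,e,n=fit(p)
                                                   ~~~^^^
  File "rim.py", line 13, in fit
    r=least_squares(lambda q:np.hypot(*(p-q).T)-R,p.mean(0),loss='soft_l1',f_scale=1.5);return r.x.round(1),np.median(abs(np.hypot(*(p-r.x).T)-R)).round(2),len(p)
ValueError: Initial guess is outside of provided bounds
```

```bash
sed -i 's/d\[i\]>25/d[i]>8/' rim.py; python3 rim.py; python3 -m jog '[{"delta_pos":[-14,-8,-40],"angular":[0,0,0],"fingers":0},{"delta_pos":[-14,-8,-80],"angular":[0,0,0],"fingers":0},{"delta_pos":[-14,-8,-90],"angular":[0,0,0],"fingers":0},{"delta_pos":[-14,-18,-90],"angular":[0,0,0],"fingers":0},{"delta_pos":[-14,-28,-90],"angular":[0,0,0],"fingers":0},{"delta_pos":[-14,-38,-90],"angular":[0,0,0],"fingers":0},{"delta_pos":[-14,-48,-90],"angular":[0,0,0],"fingers":0}]'
```

```text
scene0 [ 660.  -113.2] 0.65 53
side0 [ 661.2 -119.7] 0.76 53
time_s: 12.48
eef_pos: [624.2, 29.6, 181.1]
ee_rot: [0.001, -0.0, 1.0, 0.0]
force: [0.5, 2.3, 0.1]
grip_width: 0.002
grip_force: 1.0
```

```bash
python3 -m jog '[{"delta_pos":[0,-10,0],"angular":[0,0,0],"fingers":0},{"delta_pos":[0,-20,0],"angular":[0,0,0],"fingers":0},{"delta_pos":[0,-30,0],"angular":[0,0,0],"fingers":0},{"delta_pos":[0,-40,0],"angular":[0,0,0],"fingers":0},{"delta_pos":[0,-50,0],"angular":[0,0,0],"fingers":0},{"delta_pos":[0,-60,0],"angular":[0,0,0],"fingers":0},{"delta_pos":[0,-70,0],"angular":[0,0,0],"fingers":0},{"delta_pos":[0,-80,0],"angular":[0,0,0],"fingers":0},{"delta_pos":[0,-87,0],"angular":[0,0,0],"fingers":0},{"delta_pos":[0,-87,0],"angular":[0,0,0],"fingers":0}]'
python3 - <<'E'
from h import *
for n in('scene','side'): cap(n,n+'5')
a=cv2.imread('pics/scene5.png')[110:260,200:400]; b=cv2.imread('pics/side5.png')[140:290,260:460]
im=np.hstack([cv2.resize(i,(400,300),interpolation=cv2.INTER_CUBIC) for i in(a,b)])
cv2.imwrite('pics/m5.png',im)
E
```

```text
time_s: 13.72
eef_pos: [623.9, -57.5, 180.4]
ee_rot: [0.0, 0.0, 1.0, -0.0]
force: [0.3, -0.0, -0.6]
grip_width: -0.003
grip_force: 0.0
```

View pics/m5.png

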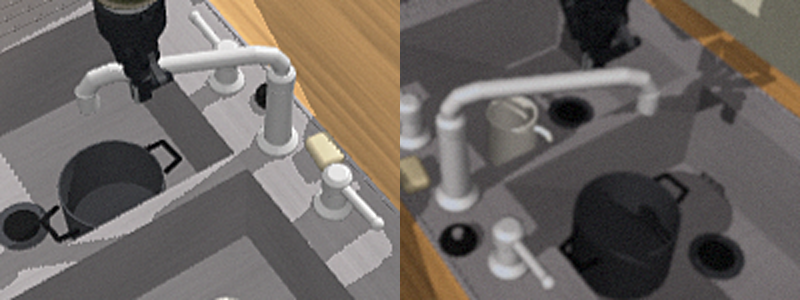

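Composite: the outlet's lower face is at (89,108) in the scene panel and (649,111) in the side panel, and the pot is unmoved.

```bash
python3 - <<'E'
from h import *
for f,(u,v),o in(('scene5',(200+89/2-.3,110+108/2-.3),(451.7,-8.25)),('side5',(260+248/2-.3,140+111/2-.3),(453.1,-11.75))):
    X=onz(load(f),u,v,128)[:2]; r=X-o; print(f,X.round(1),np.hypot(*r).round(1),np.arctan2(r[1],r[0]).round(3))
E
```

```text
scene5 [ 672.4 -105.2] 241.1 -0.414
side5 [ 670.5 -115. ] 240.7 -0.444
```

```bash
python3 -m jog '[{"delta_pos":[0,-4,0],"angular":[0,0,0],"fingers":0},{"delta_pos":[0,-8,0],"angular":[0,0,0],"fingers":0},{"delta_pos":[0,-8,0],"angular":[0,0,0],"fingers":0},{"delta_pos":[0,5,0],"angular":[0,0,0],"fingers":0},{"delta_pos":[0,25,10],"angular":[0,0,0],"fingers":0},{"delta_pos":[-10,50,60],"angular":[0,0,0],"fingers":0},{"delta_pos":[-20,100,120],"angular":[0,0,0],"fingers":0},{"delta_pos":[-50,150,130],"angular":[0,0,0],"fingers":0},{"delta_pos":[-90,190,130],"angular":[0,0,0],"fingers":0},{"delta_pos":[-90,190,130],"angular":[0,0,0],"fingers":0}]'
python3 - <<'E'
from h import *
for n in('scene','side'): cap(n,n+'6')
a=cv2.imread('pics/scene6.png')[110:260,200:400]; b=cv2.imread('pics/side6.png')[140:290,260:460]
im=np.hstack([cv2.resize(i,(400,300),interpolation=cv2.INTER_CUBIC) for i in(a,b)])
cv2.imwrite('pics/m6.png',im)
E
```

```text
time_s: 15.08
eef_pos: [531.5, 137.1, 312.3]
ee_rot: [0.001, -0.003, 1.0, 0.0]
force: [-0.4, -1.2, -0.7]
grip_width: -0.002
grip_force: 0.0
```

View pics/m6.png

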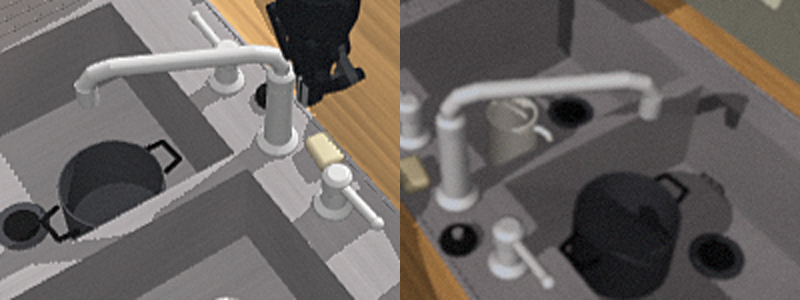

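The outlet face is now at (89,103) in the scene panel and (651,115) in the side panel. Lever tips: left (379,223) in scene, right (195,15) in scene and (548,285) in side.

```bash
sed -i "s/'scene0','side0'/'scene6','side6'/" rim.py; python3 rim.py; python3 - <<'E'
from h import *
S=lambda u,v:(200+u/2-.3,110+v/2-.3)
D=lambda u,v:(260+(u-400)/2-.3,140+v/2-.3)
for f,(u,v),o,z in(('scene6',S(89,103),(451.7,-8.25),128),('side6',D(651,115),(453.1,-11.75),128),('scene6',S(379,223),(452,116.2),66),('scene6',S(195,15),(451.5,-132.7),66),('side6',D(548,285),(453.5,-134.7),66)):
    X=onz(load(f),u,v,z)[:2]; r=X-o; print(f,X.round(1),np.hypot(*r).round(1),np.arctan2(r[1],r[0]).round(3))
E
```

```text
scene6 [ 659.6 -113.7] 0.78 59
side6 [ 660.9 -119.3] 0.55 54
scene6 [ 668.6 -112.1] 240.5 -0.447
side6 [ 669.  -122.4] 242.6 -0.474
scene6 [450.4 196.6] 80.4 1.591
scene6 [ 450.9 -216. ] 83.3 -1.578
side6 [ 451.4 -219. ] 84.3 -1.596
```

```bash
python3 -c "
from rig import ctrl
print(ctrl.finish_job())"
```

```text
the job is handed in; nothing more can be done
None
```

Job handed in: both levers were pushed until they met their stops. The spout outlet is within about 3 mm sideways of the pot's centre line, and about 8 mm beyond the centre because the spout's length is fixed. The pot hasn't moved.

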